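Lock a carving rosette into the bench's bayonet mount

TASK

Pick up the round rosette by the wooden block at its centre and hang it in the green bayonet mount, its two steel lugs lying on the steel track in the gaps between the yellow hooks. Then twist it clockwise, seen from above, until both lugs are under the hooks and drop fully into the locking notches there, and let go. Leave the other things on the bench where they are.

Things in the scene. Friction and masses are not known exactly. Their poses are not given: they have to be found in the camera images.
- rosette_grip (a point): Centre of the pale block (64 mm along x, 36 mm along y, 48 mm high) on the loose rosette: grip it across the 36 mm. The point is 24 mm above the disc's top, 24 mm below the block's top, 48 mm above the lugs' undersides, 60 mm above the disc's underside. z up, x along the lugs and the block's long side. A half turn about z makes no difference.
- rosette: The rosette, 0.35 to 0.65 kg, lying flat at the start: a disc 96 mm across and 36 mm thick (aluminium below, brown teak above) with the block on top, 84 mm high in all. Two steel lugs stick out along +x and -x: 16 mm wide, 10 mm thick, reaching 74 mm from the axis, undersides 12 mm above the disc's underside. Origin: centre of the underside.
- mount: Green bayonet mount fixed to the bench; origin on its vertical axis at bench level, z up. Ring 104 mm inside, 156 mm outside diameter, open in the middle: 4 mm to spare round the rosette's disc. The lugs rest and slide on its steel track, 40 mm above the bench (block centre then at 88 mm). Free from above when the lugs are turned 40 to 135 degrees anticlockwise of the mount's x axis.
- notch_a (a point): Floor of the notch under the hook at the mount's +x, 65 mm from the axis; 32 mm above the bench, 8 mm below the track, 22 mm wide. An end stop just clockwise of it goes up to the hook's roof. Locked: lugs resting on both notch floors, rosette's x along the mount's x (either way round), block centre 80 mm above the bench. No spring: the lugs drop by weight or are lowered.
- notch_b (a point): The same notch under the hook at the mount's -x. Each hook has a yellow roof 58 to 66 mm above the bench, from 56 to 93 mm from the axis, 38 mm wide: 14 mm to the anticlockwise and 24 mm to the clockwise side of the notch's middle.
- mallet: Bystander: carver's wooden mallet lying down, head 70 x 110 x 66 mm, 170 mm handle; origin under the head.
- chisel_a: Bystander: chisel with pale wooden handle, 220 mm long, 20 mm high, lying between the mount and the rosette's start; origin under its middle, x towards the blade.
- chisel_b: Bystander: chisel with blue handle, 220 mm long; as above.
- chisel_c: Bystander: chisel with dark handle, 220 mm long; as above.
- offcut: Bystander: pale wooden offcut, 130 x 60 x 35 mm; origin under its centre.
- leaf: Bystander: carved wooden leaf ornament, about 150 x 70 x 25 mm; origin under its centre.
- glue: Bystander: yellow glue bottle, 56 mm in diameter, 130 mm high; origin under its centre.

How it is judged:
By the outcome, as a careful person would: the job done as asked, in the order asked, and still so for the second after the job is handed in, with the robot touching nothing.
It also fails if it takes over 43 s, if anything falls off the work surface, if the arm or the gripper's body presses on something with over 40 N, if the wrist force passes 120 N, or if a joint passes its speed limit or range.

ROBOT

A 6-joint arm with a two-finger parallel gripper is mounted at the origin on the work surface. World frame = base frame: x ahead of the robot, y to its left, z up, the work surface at z = 0. Lengths are in m, angles in rad, forces in N, time in s.
With the tool pointing down it reaches from about 0.225 to 0.875 m from the base axis. Payload 3.4 kg.
Tool frame: the origin (TCP) lies between the finger pads; the fingertips stand 25 mm ahead of it and the grasp point (between the pads) lies 6 mm ahead of it; z points along the fingers, y is the line along which they close (so a half turn about z gives the same grasp; the last joint's range is limited). The gripper opens to 85 mm and grips with 20 to 120 N. Pads are 22 mm wide; open, the fingers measure 114 mm over their backs; the gripper's body (76 mm by 85 mm) begins 54 mm behind the grasp point. The pads swing forward as they close: fully open they stand 13 mm farther back than shut.
Start: joints at [-1.282, 0.276, 1.505, -0, 1.361, -0.121], TCP at [0.229, -0.527, 0.256] pointing down, gripper open.
Joint ranges: [-2.89, 2.89], [-0.75, 2.08], [0.22, 2.7], [-1.18, 4.32], [0.11, 2.71], [-2.7, 2.7]. Speed limits (rad/s): [2.57, 2.57, 3.14, 3.14, 3.14, 3.14].

INTERFACE

Orientations are given as a unit quaternion [w, x, y, z].
In Python, from rig import manip, cams, ticket gives the robot as it stands.
- The arm moves only by the tool step_arm, never from a script. Its argument "increments" is a list of rows, each an object with "dp": the shift along the world's x, y, z each as a share of 0.2 m, from -1 to 1, a list of three; "yaw": the turn about the world's z as a share of 0.15 rad, from -1 to 1; "grip": the opening, from 0 (shut) to 1 (fully open). In form: [{"dp": [tx, ty, tz], "yaw": yaw, "grip": grip}, ...]. A call has 1 to 5 rows; each row shifts and turns the commanded pose from where the row before left it; what a row does not reach is not made up. A row lasts 1/8 s, in which the tool goes at most 62.5 mm and 10.7 degrees, less where a joint would pass 70% of its speed; a pose out of reach is approached as far as the arm can. A call with a number of a shift or a turn outside -1 to 1 is refused whole. A call with a gripper value outside its range is refused whole. The fingers move at their own pace and stop on an object; "squeeze" is the grip in N (left out, the last holds). Time passes only in rows, so rows that do not move let the fingers close. It gives the time, the measured TCP pose, the force, the opening and the grip force at its end, in the units of the state.
- manip.get_state(): the state, without advancing time (a new reading comes with each control period).
- cams.get_image(name): name is "side" or "top" or "wrist"; returns the picture (420x560x3 uint8, blue, green, red); there is no depth.
- cams.get_calibration(name): a dict with "fx", "fy", "cx", "cy" (pixels), "k1" (the pictures are not rectified: a ray, as slopes to the right and down, at radius r is drawn at 1 + k1 r^2 times it, then the intrinsics apply), "extrinsics" (4x4, takes a point from camera to world coordinates). Camera axes: x right, y up, looking along -z (the intrinsics and any distortion apply to the point x, -y, -z); pixel columns grow to the right and rows downward; lengths in m; the calibration is good to about 2 mm. A picture is of the moment at which its call begins: read the wrist's pose just before it. get_calibration takes no time and is no camera call; for the wrist camera it gives the pose at the moment of the call.
- ticket.sign_off(): hands the job in; it is judged then, once.
The state is a dict: "clock": time; "qpos": joint angles; "qd": joint speeds; "effort": joint torques, N m; "position": TCP position; "ee_rot": TCP orientation; "contact_force": force on the tool from outside, world axes, zero at the start; "moment": the same for the moment, N m; "width": finger opening in m; "gripper_force": force on a finger pad.
Only numpy, scipy, OpenCV 4.12 (cv2) and the standard library are available. Lean on these libraries where they do the work, as an engineer would, in place of code of your own. Each camera call takes 0.05 s, during which the arm holds its last target. There are 200 camera calls.

## Working session

There is one attempt and no reset: what is moved stays moved. The work goes in short steps, Python scripts to look and compute and a tool call to move; the robot and the scene stay as the last step left them, time stands still between calls to the robot, and variables do not carry over. Pictures are saved under pics/ and viewed, at most 10 in all, crops included, and the job is handed in when it is done.

Besides the shell and the picture viewer there is one more tool, called after "Request:" as name(argument=value, ...), one argument or row to a line, values as JSON. step_arm: Moves the arm, as the interface text tells. Shift numbers are shares of 0.2 m and turn numbers shares of 0.15 rad, none past 1 either way. Its arguments: {"type":"object","properties":{"increments":{"type":"array"},"squeeze":{"type":"number"}},"required":["increments"]}

```bash
mkdir -p pics; cat > h.py <<'E'
import numpy as np, cv2
from rig import manip, cams, ticket
def ray(c,u,v):
    x,y=(u-c['cx'])/c['fx'],(v-c['cy'])/c['fy']
    K=np.array([[c['fx'],0,c['cx']],[0,c['fy'],c['cy']],[0,0,1.]])
    # r_d = r(1+k1 r^2)
    p=cv2.undistortPoints(np.array([[[u,v]]],float),K,np.array([c['k1'],0,0,0,0.]))[0,0]
    E=np.array(c['extrinsics']); d=E[:3,:3]@np.array([p[0],-p[1],-1]); return E[:3,3],d
def onplane(c,u,v,z):
    o,d=ray(c,u,v); return o+d*(z-o[2])/d[2]
def proj(c,P):
    E=np.array(c['extrinsics']); q=E[:3,:3].T@(np.array(P)-E[:3,3]); x,y=q[0]/-q[2],-q[1]/-q[2]
    s=1+c['k1']*(x*x+y*y); return c['fx']*x*s+c['cx'],c['fy']*y*s+c['cy']
E
python3 - <<'E'
from h import *
for n in ['top','side']:
    cv2.imwrite(f'pics/{n}0.png',cams.get_image(n)); c=cams.get_calibration(n); print(n,c)
print(manip.get_state())
E
```

```text
top {'fx': 414.55228230661675, 'fy': 414.55228230661675, 'cx': 273.3235973996613, 'cy': 206.3416065628846, 'k1': -0.09904332914160352, 'extrinsics': array([[ 0.0236213 ,  0.99857228, -0.04791066,  0.45967583],
       [-0.99936632,  0.02230936, -0.02773548, -0.0322388 ],
       [-0.02662702,  0.04853545,  0.99846648,  1.20920465],
       [ 0.        ,  0.        ,  0.        ,  1.        ]])}
side {'fx': 384.8003835444226, 'fy': 384.8003835444226, 'cx': 281.2209645684527, 'cy': 214.74841984209328, 'k1': -0.04712418197038905, 'extrinsics': array([[-0.80442878,  0.42816678, -0.41178579,  0.03954361],
       [-0.59402226, -0.58636319,  0.5507411 ,  0.62037533],
       [-0.00564699,  0.68764192,  0.72602803,  0.91136338],
       [ 0.        ,  0.        ,  0.        ,  1.        ]])}
{'clock': 0.1, 'qpos': array([-1.28199274e+00,  2.76530114e-01,  1.50600888e+00, -1.72355559e-05,
        1.36067365e+00, -1.21000661e-01]), 'qd': array([-0.00042891, -0.00171879, -0.00169844, -0.00021412,  0.00017839,
       -0.00067339]), 'effort': array([ 1.90413572e-03, -4.17700589e+01, -2.46407586e+01, -4.45454771e-05,
        5.80127889e-03, -1.05215932e-05]), 'position': array([ 0.22896533, -0.5269859 ,  0.25552616]), 'ee_rot': array([-8.06437940e-04,  9.79080216e-01,  2.03473033e-01, -7.62770599e-05]), 'contact_force': array([ 0.21900823, -0.1481188 , -0.25384214]), 'moment': array([0.02111162, 0.05003835, 0.0341799 ]), 'gripper_force': 0.0, 'width': 0.08519157874735594}
```

View pics/top0.png

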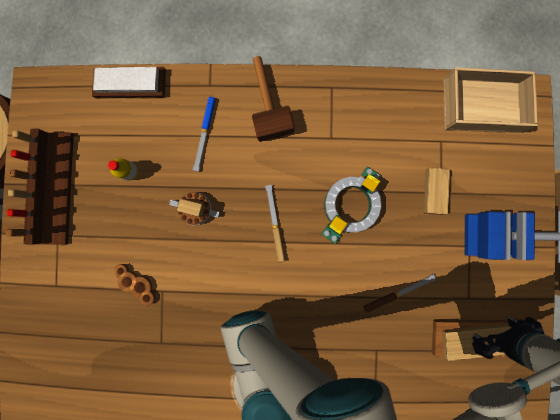

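View pics/side0.png

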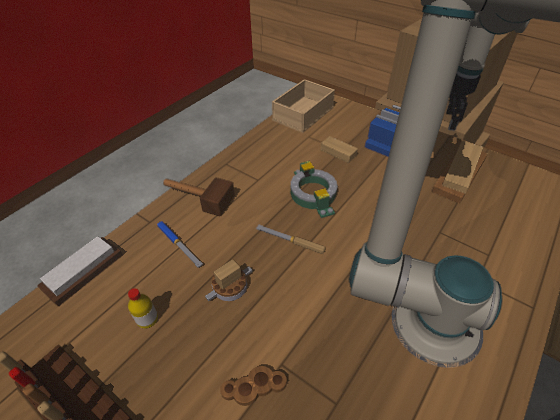

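Top view: rosette at about (196,208) with lugs at (174,204) and (219,211). The mount centre is at (354,205), with yellow hooks at (371,180) and (336,228). Now I'll measure them with masks.

```bash
python3 - <<'E'
from h import *
im=cv2.imread('pics/top0.png'); c=cams.get_calibration('top'); hsv=cv2.cvtColor(im,cv2.COLOR_BGR2HSV)
# hooks
m=cv2.inRange(hsv,(22,150,130),(34,255,255)); m[:,:310]=0;m[:,400:]=0
n,l,s,ce=cv2.connectedComponentsWithStats(m)
hk=[]
for i in range(1,n):
    if s[i,4]>40:
        p=onplane(c,*ce[i],.066); print('hook',ce[i],s[i],p); hk.append(p)
        r=cv2.minAreaRect(np.argwhere(l==i)[:,::-1].astype(np.float32)); print(r)
d=hk[0]-hk[1]; print('mount',(hk[0]+hk[1])/2,np.linalg.norm(d),np.degrees(np.arctan2(d[1],d[0])))
# ring outline inner hole: gray ring
g=cv2.inRange(hsv,(0,0,90),(179,70,255)); 
r=g.copy(); r[:,:310]=0; r[:,395:]=0; r[:160]=0; r[250:]=0
pts=np.argwhere(r)[:,::-1]; e=cv2.fitEllipse(cv2.convexHull(pts.astype(np.int32))); print('ring ell',e,onplane(c,*e[0],.04))
# block
x0,y0,x1,y1=160,185,232,232
cr=im[y0:y1,x0:x1]
cv2.imwrite('pics/crop.png',np.hstack([cv2.resize(cr,None,fx=5.5,fy=8,interpolation=cv2.INTER_NEAREST)[:376],cv2.resize(im[160:250,310:400],(376,376),interpolation=cv2.INTER_NEAREST)]))
b=cv2.inRange(hsv,(10,60,150),(25,170,255)); b[:,:170]=0;b[:,225:]=0;b[:190]=0;b[228:]=0
n,l,s,ce=cv2.connectedComponentsWithStats(b); i=1+s[1:,4].argmax()
R=cv2.minAreaRect(np.argwhere(l==i)[:,::-1].astype(np.float32)); print('block',s[i],ce[i],R,onplane(c,*R[0],.084))
bx=[onplane(c,*q,.084) for q in cv2.boxPoints(R)]; 
for a in range(4):
    d=bx[a]-bx[a-1]; print(np.linalg.norm(d),np.degrees(np.arctan2(d[1],d[0])))
lg=cv2.inRange(hsv,(0,0,90),(179,60,255)); lg[:,:165]=0;lg[:,228:]=0;lg[:190]=0;lg[228:]=0
n,l,s,ce=cv2.connectedComponentsWithStats(lg)
for i in range(1,n):
    if s[i,4]>8: print('lug',s[i],ce[i],onplane(c,*ce[i],.022))
E
```

```text
hook [370.61988304 182.42105263] [362 174  18  18 171] [ 0.58683565 -0.26831562  0.066     ]
((370.4615173339844, 182.30767822265625), (13.31280517578125, 12.75810432434082), 33.690067291259766)
hook [337.59677419 224.68817204] [329 216  18  18 186] [ 0.46795284 -0.17855927  0.066     ]
((337.5384521484375, 224.69227600097656), (13.867505073547363, 13.312806129455566), 33.690067291259766)
mount [ 0.52739424 -0.22343745  0.066     ] 0.1489608155467721 -37.052752095331215
ring ell ((351.9002990722656, 204.8416748046875), (54.30088806152344, 80.40965270996094), 35.52939224243164) [ 0.52496743 -0.22135555  0.04      ]
block [177 199  24  17 279] [188.52329749 207.20430108] ((188.32354736328125, 207.20590209960938), (22.55581283569336, 12.369316101074219), 14.03624439239502) [0.50608082 0.2322846  0.084     ]
0.06289454539649078 77.5318027871842
0.034001378502218946 -12.279665090542833
0.06295181016255798 -102.60014316806965
0.03385626770089021 167.62451461958364
lug [169 200  10   7  46] [173.5        202.89130435] [0.52019568 0.29098995 0.022     ]
lug [214 212   5   6  17] [216.58823529 214.47058824] [0.48954567 0.16368379 0.022     ]
```

View pics/crop.png

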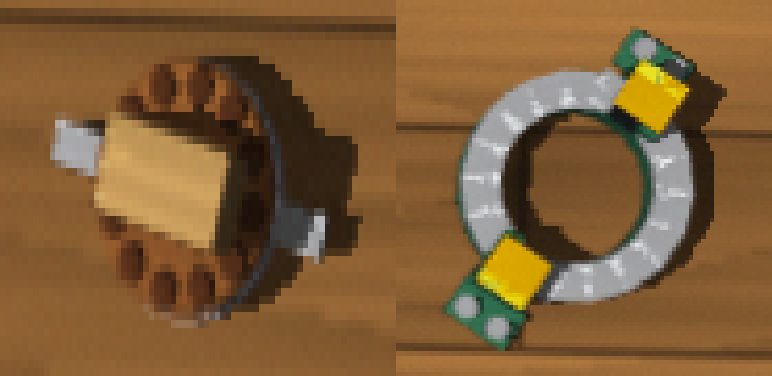

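Side crop: block at about 77.5° world, centre (0.506, 0.232). The block's size and the hook spacing (149 mm) both match the given dimensions. The mount is at (0.527, -0.223), with its x axis at about -33.2°. I'll move over the mount for a close look.

Request:
step_arm(
  increments=[
    {"dp": [0.21,0.215,0],"yaw": 0.5,"grip": 1},
    {"dp": [0.21,0.215,0],"yaw": 1,"grip": 1},
    {"dp": [0.21,0.215,0],"yaw": 1,"grip": 1},
    {"dp": [0.21,0.215,0],"yaw": 1,"grip": 1},
    {"dp": [0.21,0.215,0],"yaw": 1,"grip": 1},
  ],
)

```text
clock: 0.72
position: [0.4401, -0.3108, 0.256]
ee_rot: [-0.0, 0.855, 0.518, -0.0]
contact_force: [-0.4, -0.6, -0.7]
width: 0.0857
gripper_force: 0.0
```

Request:
step_arm(
  increments=[
    {"dp": [0.21,0.215,0],"yaw": 1,"grip": 1},
    {"dp": [0.1,0.1,0],"yaw": 0.78,"grip": 1},
    {"dp": [0,0,0],"yaw": 0,"grip": 1},
  ],
)

```text
clock: 1.1
position: [0.5021, -0.2477, 0.2558]
ee_rot: [-0.0, 0.779, 0.627, -0.0]
contact_force: [-0.1, 0.6, 0.1]
width: 0.0852
gripper_force: 0.0
```

```bash
python3 - <<'E'
from h import *
s=manip.get_state(); c=cams.get_calibration('wrist'); im=cams.get_image('wrist'); cv2.imwrite('pics/w1.png',im)
np.save('w1.npy',c,allow_pickle=True)
print(s['clock'],s['position'],s['ee_rot'],s['qpos'],c, [proj(c,p) for p in [(.527,-.2235,.04),(.5868,-.2683,.066),(.468,-.1786,.066)]])
E
```

```text
1.1 [ 0.50210535 -0.24765514  0.25576432] [-4.50407610e-04  7.79145232e-01  6.26843285e-01 -3.16751373e-06] [-5.82663615e-01  2.53844296e-01  1.53749477e+00  2.75948500e-04
  1.35111324e+00 -3.66917835e-01] {'fx': 344.1123310211041, 'fy': 344.1123310211041, 'cx': 277.20959032633687, 'cy': 202.61294954753308, 'k1': -0.0006929806484985995, 'extrinsics': array([[ 9.76910486e-01,  2.05272685e-01,  5.92370417e-02,
         5.18598405e-01],
       [-2.13648855e-01,  9.38949475e-01,  2.69681387e-01,
        -1.80960368e-01],
       [-2.62366770e-04, -2.76110501e-01,  9.61125862e-01,
         3.72834588e-01],
       [ 0.00000000e+00,  0.00000000e+00,  0.00000000e+00,
         1.00000000e+00]])} [(np.float64(295.28841401955674), np.float64(146.78449431074205)), (np.float64(370.63355282299756), np.float64(184.32300694064654)), (np.float64(219.50323534055843), np.float64(114.00555273709426))]
```

View pics/w1.png

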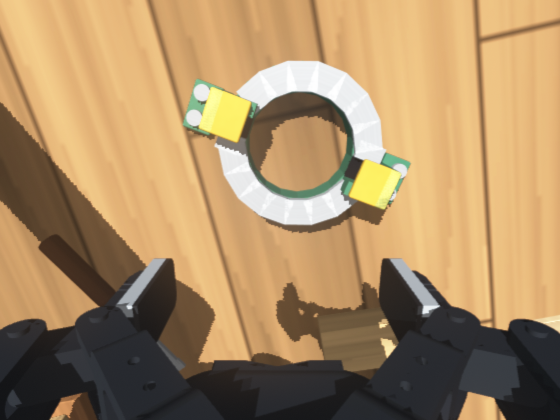

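Wrist view: the whole mount is clear, with hooks at (227,115) and (374,183) and the ring centre at about (300,143). I'll refine its pose from this.

```bash
python3 - <<'E'
from h import *
from scipy.optimize import least_squares
im=cv2.imread('pics/w1.png'); c=np.load('w1.npy',allow_pickle=True).item(); hsv=cv2.cvtColor(im,cv2.COLOR_BGR2HSV)
m=cv2.inRange(hsv,(25,120,170),(34,255,255)); m[:,:180]=0; m[:,420:]=0; m[240:]=0; m[:50]=0
n,l,s,ce=cv2.connectedComponentsWithStats(m); hk=[]
for i in range(1,n):
    if s[i,4]>200:
        q=np.array([onplane(c,u,v,.066)[:2] for v,u in np.argwhere(l==i)],np.float32)*1000
        r=cv2.minAreaRect(q); print(s[i],r); hk.append(np.array(r[0]))
d=hk[0]-hk[1]; print('mount',(hk[0]+hk[1])/2,np.linalg.norm(d),np.degrees(np.arctan2(d[1],d[0])))
w=cv2.inRange(hsv,(0,0,185),(179,45,255)); w[:,:210]=0;w[:,400:]=0;w[:50]=0;w[240:]=0
n,l,s,ce=cv2.connectedComponentsWithStats(w); k=[i for i in range(1,n) if s[i,4]>800]
q=np.array([onplane(c,u,v,.04)[:2] for v,u in np.argwhere(np.isin(l,k))])*1000
C=np.array([527,-223.])
for _ in range(6):
    a=np.arctan2(*(q-C).T[::-1]); r=np.hypot(*(q-C).T); b=np.floor(a/np.radians(3)).astype(int)
    o=np.array([q[b==j][r[b==j].argmax()] for j in np.unique(b)]); i_=np.array([q[b==j][r[b==j].argmin()] for j in np.unique(b)])
    fo=least_squares(lambda p:np.hypot(*(o-p[:2]).T)-p[2],[*C,78],loss='soft_l1'); fi=least_squares(lambda p:np.hypot(*(i_-p[:2]).T)-p[2],[*C,52],loss='soft_l1'); C=fo.x[:2]
print('outer',fo.x,'inner',fi.x)
E
```

```text
[ 199   89   51   52 1277] ((471.458740234375, -179.9244384765625), (37.1943244934082, 35.15116500854492), 57.39250183105469)
[ 350  160   43   47 1147] ((586.7570190429688, -267.02508544921875), (37.05000686645508, 29.69982147216797), 57.53047180175781)
mount [ 529.10787964 -223.47476196] 144.49988165835816 142.9312317919679
outer [ 531.09135582 -225.08612694   78.20939135] inner [ 531.10739705 -224.95133794   52.33735608]
```

Request:
step_arm(
  increments=[
    {"dp": [0,0.3,0],"yaw": 0,"grip": 1},
    {"dp": [0,0.3,0],"yaw": 0,"grip": 1},
    {"dp": [0,0.3,0],"yaw": 0,"grip": 1},
    {"dp": [0,0.3,0],"yaw": 0,"grip": 1},
    {"dp": [0,0.3,0],"yaw": 0,"grip": 1},
  ],
)

```text
clock: 1.78
position: [0.5006, 0.0507, 0.2564]
ee_rot: [0.0, 0.781, 0.624, -0.0]
contact_force: [1.7, -0.4, 0.6]
width: 0.0856
gripper_force: 0.0
```

Request:
step_arm(
  increments=[
    {"dp": [0,0.3,0],"yaw": 0,"grip": 1},
    {"dp": [0,0.3,0],"yaw": 0,"grip": 1},
    {"dp": [0,0,0],"yaw": 0,"grip": 1},
  ],
)

```text
clock: 2.15
position: [0.5007, 0.1728, 0.2561]
ee_rot: [-0.0, 0.779, 0.627, 0.0]
contact_force: [0.0, -1.2, -0.0]
width: 0.0854
gripper_force: 0.0
```

```bash
python3 - <<'E'
from h import *
s=manip.get_state(); c=cams.get_calibration('wrist'); im=cams.get_image('wrist'); cv2.imwrite('pics/w2.png',im)
np.save('w2.npy',c,allow_pickle=True)
print(s['clock'],s['position'],s['ee_rot'],s['qpos'],proj(c,(.506,.232,.084)))
E
```

```text
2.15 [0.50066703 0.17280149 0.25613431] [-3.17219281e-04  7.79213355e-01  6.26758673e-01  1.06467741e-04] [2.00505175e-01 2.07685281e-01 1.59948698e+00 6.80295072e-04
 1.33452248e+00 4.16369182e-01] (np.float64(265.81547772915616), np.float64(116.17201518191978))
```

View pics/w2.png

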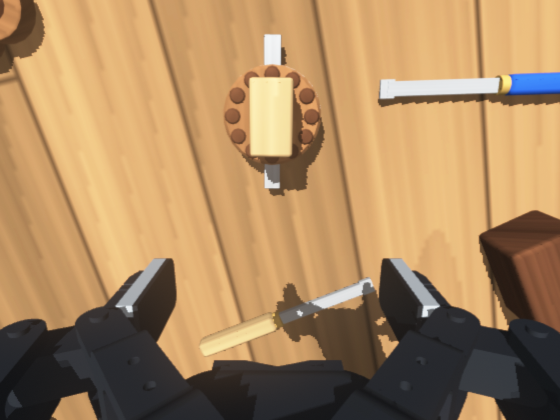

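Wrist view: block at (271,117), aligned with the fingers, lugs at (273,48) and (272,177). The ring fit is good: centre (0.5311, -0.2250), radii 78.2 and 52.3 mm, mount x about -33°.

```bash
python3 - <<'E'
from h import *
im=cv2.imread('pics/w2.png'); c=np.load('w2.npy',allow_pickle=True).item(); hsv=cv2.cvtColor(im,cv2.COLOR_BGR2HSV)
print(hsv[117,271],hsv[90,260],hsv[150,285],hsv[50,273],hsv[180,272],hsv[60,240])
def comp(m,box,z,name):
    k=np.zeros_like(m); x0,y0,x1,y1=box; k[y0:y1,x0:x1]=m[y0:y1,x0:x1]
    n,l,s,ce=cv2.connectedComponentsWithStats(k); i=1+s[1:,4].argmax()
    q=np.array([onplane(c,u,v,z)[:2] for v,u in np.argwhere(l==i)],np.float32)*1000
    r=cv2.minAreaRect(q); print(name,s[i],r); return r
comp(cv2.inRange(hsv,(15,60,200),(32,190,255)),(235,70,310,165),.084,'block')
g=cv2.inRange(hsv,(0,0,140),(179,50,255))
a=np.array(comp(g,(250,25,300,75),.022,'l1')[0]);b=np.array(comp(g,(250,155,300,200),.022,'l2')[0]); d=a-b
print((a+b)/2,np.linalg.norm(d),np.degrees(np.arctan2(d[1],d[0])))
E
```

```text
[ 24  71 252] [ 23  78 250] [ 23  85 246] [105   2 240] [ 13  27 114] [ 16 124 214]
block [ 248   70   45   86 3391] ((509.4388732910156, 233.14572143554688), (67.17892456054688, 35.31109619140625), 77.0976333618164)
l1 [264  34  17  31 518] ((522.87744140625, 288.8359375), (26.04984474182129, 15.228581428527832), 77.65706634521484)
l2 [264 169  16  20 149] ((495.39569091796875, 167.60150146484375), (20.12873649597168, 15.721702575683594), 77.05014038085938)
[509.13656616 228.21871948] 124.31023727216733 77.22788315007588
```

Block at (0.509, 0.231), yaw 77°; lug span 147 mm against 148 mm expected. Now I'll grasp it.

Request:
step_arm(
  increments=[
    {"dp": [0.043,0.29,0],"yaw": 0,"grip": 1},
    {"dp": [0,0,-0.3],"yaw": 0,"grip": 1},
    {"dp": [0,0,-0.3],"yaw": 0,"grip": 1},
    {"dp": [0,0,-0.2],"yaw": 0,"grip": 1},
    {"dp": [0,0,-0.13],"yaw": 0,"grip": 1},
  ],
)

```text
clock: 2.82
position: [0.5091, 0.2253, 0.0681]
ee_rot: [-0.0, 0.781, 0.624, -0.002]
contact_force: [0.9, 0.7, 0.3]
width: 0.0855
gripper_force: 0.0
```

Request:
step_arm(
  increments=[
    {"dp": [0,0,0],"yaw": 0,"grip": 1},
    {"dp": [0,0,0],"yaw": 0,"grip": 0},
    {"dp": [0,0,0],"yaw": 0,"grip": 0},
    {"dp": [0,0,0],"yaw": 0,"grip": 0},
    {"dp": [0,0,0],"yaw": 0,"grip": 0},
  ],
  squeeze=50,
)

```text
clock: 3.45
position: [0.5096, 0.2287, 0.0717]
ee_rot: [0.0, 0.78, 0.626, 0.0]
contact_force: [-2.1, -0.7, 6.0]
width: 0.0356
gripper_force: 51.7
```

Request:
step_arm(
  increments=[
    {"dp": [0,0,0],"yaw": 0,"grip": 0},
    {"dp": [0,0,0],"yaw": 0,"grip": 0},
    {"dp": [0,0,0],"yaw": 0,"grip": 0},
  ],
)

```text
clock: 3.82
position: [0.5096, 0.2287, 0.0717]
ee_rot: [0.0, 0.78, 0.626, 0.0]
contact_force: [-2.4, -0.7, 6.5]
width: 0.0355
gripper_force: 51.7
```

Request:
step_arm(
  increments=[
    {"dp": [0,0,0.1],"yaw": 0,"grip": 0},
    {"dp": [0,0,0.2],"yaw": 0,"grip": 0},
    {"dp": [0,0,0.2],"yaw": 0,"grip": 0},
    {"dp": [0,0,0.1],"yaw": 0,"grip": 0},
    {"dp": [0,0,0],"yaw": 0,"grip": 0},
  ],
  squeeze=70,
)

```text
clock: 4.45
position: [0.5104, 0.2289, 0.1917]
ee_rot: [0.001, 0.78, 0.626, 0.002]
contact_force: [-0.5, -0.7, -5.0]
width: 0.0353
gripper_force: 71.4
```

```bash
python3 - <<'E'
from h import *
s=manip.get_state(); c=cams.get_calibration('wrist'); im=cams.get_image('wrist'); t=cams.get_image('top');sd=cams.get_image('side')
np.save('w3.npy',c,allow_pickle=True)
cv2.imwrite('pics/w3.png',im); cv2.imwrite('pics/s3.png',sd); cv2.imwrite('pics/t3.png',t)
print(s['clock'],s['position'],s['ee_rot'],s['contact_force'],s['moment'],s['width'])
E
```

```text
4.45 [0.51036325 0.22888916 0.19166997] [0.00079843 0.78001085 0.6257633  0.00165087] [-0.54861332 -0.6971378  -4.96222536] [-0.00987693 -0.00628044 -0.03384722] 0.03525935109544928
```

View pics/w3.png

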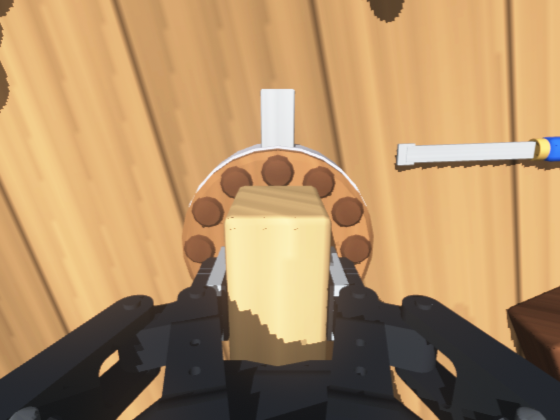

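The rosette is held level, with the visible lug tip at row ~90, columns 262–294. I'll work out the rosette axis relative to the TCP.

```bash
python3 - <<'E'
from h import *
im=cv2.imread('pics/w3.png'); c=np.load('w3.npy',allow_pickle=True).item()
T=np.array([.51036,.22889]); z0=.19167-.0717; a=np.radians(77.5); d=np.array([np.cos(a),np.sin(a)]); n=np.array([-d[1],d[0]])
g=cv2.cvtColor(im,cv2.COLOR_BGR2HSV)
m=cv2.inRange(g,(0,0,170),(179,40,255)); col=m[80:100,268:288].max(1); print(80+np.argmax(col>0))
for v in (90,100,130):
    row=np.where(m[v,250:310])[0]; L,R=250+row.min()-.5,250+row.max()+.5
    p=onplane(c,(L+R)/2,v,z0+.022)[:2]-T; w=np.linalg.norm(onplane(c,L,v,z0+.022)-onplane(c,R,v,z0+.022)); print(v,L,R,'along %.1f across %.1f width %.1f'%(p@d*1e3,p@n*1e3,w*1e3))
p=onplane(c,278,88.5,z0+.022)[:2]-T; print('tip along',p@d*1e3)
# disc top edge far point (teak rim) row~152 
for v in (149,152): print(onplane(c,278,v,z0+.036)[:2]@d*1e3-T@d*1e3)
E
```

```text
89
90 260.5 294.5 along 74.9 across -2.2 width 15.7
100 260.5 294.5 along 70.4 across -2.2 width 15.8
130 260.5 293.5 along 56.8 across -1.9 width 15.7
tip along 75.52244494042155
49.519341280221056
48.19493987651816
```

Request:
step_arm(
  increments=[
    {"dp": [0.01,-0.15,0],"yaw": -0.5,"grip": 0},
    {"dp": [0.01,-0.28,0],"yaw": -0.7,"grip": 0},
    {"dp": [0.01,-0.28,0],"yaw": -0.7,"grip": 0},
    {"dp": [0.01,-0.28,0],"yaw": -0.7,"grip": 0},
    {"dp": [0.01,-0.28,0],"yaw": -0.7,"grip": 0},
  ],
)

```text
clock: 5.22
position: [0.5187, -0.0269, 0.1887]
ee_rot: [-0.001, 0.91, 0.414, -0.001]
contact_force: [1.8, 0.2, -4.7]
width: 0.0351
gripper_force: 71.2
```

Request:
step_arm(
  increments=[
    {"dp": [0.01,-0.28,0],"yaw": -0.7,"grip": 0},
    {"dp": [0.01,-0.28,0],"yaw": -0.7,"grip": 0},
    {"dp": [0.01,-0.28,0],"yaw": -0.7,"grip": 0},
    {"dp": [0.01,-0.16,0],"yaw": -0.5,"grip": 0},
    {"dp": [0,0,0],"yaw": 0,"grip": 0},
  ],
)

```text
clock: 5.85
position: [0.5272, -0.2279, 0.1883]
ee_rot: [-0.0, 0.973, 0.23, -0.001]
contact_force: [-0.7, 0.3, -4.6]
width: 0.0353
gripper_force: 71.5
```

Request:
step_arm(
  increments=[
    {"dp": [0,0,0],"yaw": 0,"grip": 0},
    {"dp": [0,0,0],"yaw": 0,"grip": 0},
  ],
)

```text
clock: 6.1
position: [0.5273, -0.224, 0.1897]
ee_rot: [-0.001, 0.973, 0.232, -0.001]
contact_force: [0.7, 0.7, -5.2]
width: 0.0354
gripper_force: 71.5
```

```bash
python3 - <<'E'
from h import *
s=manip.get_state(); c=cams.get_calibration('wrist'); im=cams.get_image('wrist'); cv2.imwrite('pics/w4.png',im); np.save('w4.npy',c,allow_pickle=True)
q=s['ee_rot']; print(s['clock'],s['position'],2*np.degrees(np.arctan2(q[2],q[1])),s['contact_force'],s['qpos'][5])
E
```

```text
6.1 [ 0.52730021 -0.22403443  0.18968436] 26.82942461916545 [ 0.74087515  0.67589535 -5.21789819] 0.5790295731305813
```

View pics/w4.png

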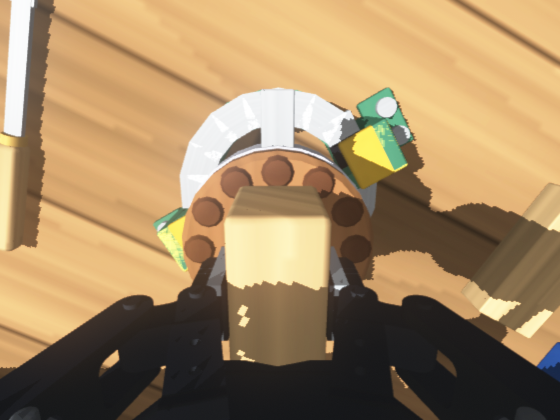

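Wrist view: the rosette is above the mount, lug at column 278 in the open gap. The right hook is at (370,150), well clear. I'll check the centring before lowering.

```bash
python3 - <<'E'
from h import *
from scipy.optimize import least_squares
im=cv2.imread('pics/w4.png'); c=np.load('w4.npy',allow_pickle=True).item(); hsv=cv2.cvtColor(im,cv2.COLOR_BGR2HSV)
w=cv2.inRange(hsv,(0,0,170),(179,45,255)); P=[]
for u in list(range(205,258,2))+list(range(298,335,2)):
    r=np.where(w[70:200,u])[0]
    if len(r)>3: P.append(onplane(c,u,70+r[0]-.5,.04)[:2]*1000)
P=np.array(P)
f=least_squares(lambda p:np.hypot(*(P-p).T)-78,[529,-225],loss='soft_l1'); print(f.x,np.abs(f.fun).mean(),len(P))
a=np.radians(26.8); d=np.array([np.cos(a),np.sin(a)]); n=np.array([-d[1],d[0]]); T=np.array([527.3,-224.0])
ax=T+1.5*d-2*n; print('axis meas',ax,'move mm',f.x-ax)
E
```

```text
[ 531.69193724 -224.68027633] 0.2817001857998525 46
axis meas [ 529.54063381 -225.10885533] move mm [2.15130343 0.428579  ]
```

Request:
step_arm(
  increments=[
    {"dp": [0.008,-0.001,-0.15],"yaw": 0,"grip": 0},
    {"dp": [0,0,-0.12],"yaw": 0,"grip": 0},
    {"dp": [0,0,-0.05],"yaw": 0,"grip": 0},
    {"dp": [0,0,-0.03],"yaw": 0,"grip": 0},
    {"dp": [0,0,-0.03],"yaw": 0,"grip": 0},
  ],
)

```text
clock: 6.78
position: [0.53, -0.2258, 0.1149]
ee_rot: [0.001, 0.973, 0.231, 0.001]
contact_force: [-0.8, 0.1, -4.7]
width: 0.0354
gripper_force: 71.4
```

Request:
step_arm(
  increments=[
    {"dp": [0,0,-0.02],"yaw": 0,"grip": 0},
    {"dp": [0,0,-0.02],"yaw": 0,"grip": 0},
    {"dp": [0,0,-0.015],"yaw": 0,"grip": 0},
    {"dp": [0,0,0],"yaw": 0,"grip": 0},
  ],
)

```text
clock: 7.28
position: [0.5291, -0.2256, 0.1031]
ee_rot: [-0.0, 0.973, 0.231, -0.0]
contact_force: [-0.5, 0.9, -4.8]
width: 0.0357
gripper_force: 71.4
```

Request:
step_arm(
  increments=[
    {"dp": [0,0,-0.01],"yaw": 0,"grip": 0},
    {"dp": [0,0,-0.008],"yaw": 0,"grip": 0},
    {"dp": [0,0,0],"yaw": 0,"grip": 0},
    {"dp": [0,0,0],"yaw": 0,"grip": 0},
  ],
)

```text
clock: 7.78
position: [0.5293, -0.2257, 0.0998]
ee_rot: [0.0, 0.973, 0.231, 0.0]
contact_force: [-0.3, 0.7, -4.3]
width: 0.0346
gripper_force: 71.7
```

Request:
step_arm(
  increments=[
    {"dp": [0,0,-0.006],"yaw": 0,"grip": 0},
    {"dp": [0,0,-0.004],"yaw": 0,"grip": 0},
    {"dp": [0,0,0],"yaw": 0,"grip": 0},
    {"dp": [0,0,0],"yaw": 0,"grip": 0},
  ],
)

```text
clock: 8.28
position: [0.5294, -0.2257, 0.0997]
ee_rot: [0.0, 0.973, 0.231, 0.0]
contact_force: [-2.6, 1.7, 8.4]
width: 0.0354
gripper_force: 73.4
```

The lugs rest on the track (TCP z 0.0997, as predicted). I'll relieve the load slightly and twist clockwise.

Request:
step_arm(
  increments=[
    {"dp": [0,0,0.005],"yaw": -0.3,"grip": 0},
    {"dp": [0,0,0],"yaw": -0.5,"grip": 0},
    {"dp": [0,0,0],"yaw": -0.5,"grip": 0},
    {"dp": [0,0,0],"yaw": -0.5,"grip": 0},
    {"dp": [0,0,0],"yaw": -0.5,"grip": 0},
  ],
)

```text
clock: 8.9
position: [0.5301, -0.2262, 0.0998]
ee_rot: [0.001, 0.998, 0.06, 0.001]
contact_force: [0.3, 0.5, 1.9]
width: 0.0356
gripper_force: 72.3
```

Request:
step_arm(
  increments=[
    {"dp": [0,0,0],"yaw": -0.5,"grip": 0},
    {"dp": [0,0,0],"yaw": -0.5,"grip": 0},
    {"dp": [0,0,0],"yaw": -0.5,"grip": 0},
    {"dp": [0,0,0],"yaw": -0.5,"grip": 0},
    {"dp": [0,0,0],"yaw": 0,"grip": 0},
  ],
)

```text
clock: 9.52
position: [0.53, -0.2258, 0.0997]
ee_rot: [0.0, 0.996, -0.089, 0.001]
contact_force: [-1.3, 0.5, 4.1]
width: 0.0356
gripper_force: 72.5
```

Request:
step_arm(
  increments=[
    {"dp": [0,0,0],"yaw": -0.5,"grip": 0},
    {"dp": [0,0,0],"yaw": -0.5,"grip": 0},
    {"dp": [0,0,0],"yaw": -0.5,"grip": 0},
    {"dp": [0,0,0],"yaw": -0.4,"grip": 0},
    {"dp": [0,0,0],"yaw": 0,"grip": 0},
  ],
)

```text
clock: 10.15
position: [0.5301, -0.2255, 0.0997]
ee_rot: [-0.0, 0.973, -0.229, 0.001]
contact_force: [-0.5, 1.1, 5.7]
width: 0.0352
gripper_force: 72.8
```

Request:
step_arm(
  increments=[
    {"dp": [0,0,-0.005],"yaw": -0.2,"grip": 0},
    {"dp": [0,0,0],"yaw": -0.2,"grip": 0},
    {"dp": [0,0,0],"yaw": -0.1,"grip": 0},
    {"dp": [0,0,0],"yaw": -0.1,"grip": 0},
    {"dp": [0,0,0],"yaw": 0,"grip": 0},
  ],
)

```text
clock: 10.78
position: [0.5297, -0.2258, 0.0989]
ee_rot: [0.0, 0.962, -0.272, 0.001]
contact_force: [-0.2, 1.2, 7.2]
width: 0.0351
gripper_force: 73.1
```

Request:
step_arm(
  increments=[
    {"dp": [0,0,-0.005],"yaw": -0.1,"grip": 0},
    {"dp": [0,0,0],"yaw": 0,"grip": 0},
    {"dp": [0,0,0],"yaw": 0,"grip": 0},
  ],
)

```text
clock: 11.15
position: [0.5288, -0.2254, 0.0958]
ee_rot: [-0.0, 0.96, -0.28, -0.001]
contact_force: [0.0, 1.6, -4.6]
width: 0.0351
gripper_force: 71.9
```

```bash
python3 - <<'E'
from h import *
s=manip.get_state(); q=s['ee_rot']; print(s['clock'],s['position'],2*np.degrees(np.arctan2(q[2],q[1])),q,s['contact_force'],s['moment'])
E
```

```text
11.15 [ 0.52882763 -0.2254357   0.09577826] -32.51979127962045 [-1.17415975e-04  9.60001246e-01 -2.79994744e-01 -7.33140798e-04] [ 0.04898686  1.59948353 -4.60493232] [0.1073616  0.00074873 0.02641868]
```

It's dropping in at yaw -32.5° and hanging free. Now I'll lower it to the floor.

Request:
step_arm(
  increments=[
    {"dp": [0,0,-0.01],"yaw": 0,"grip": 0},
    {"dp": [0,0,-0.01],"yaw": 0,"grip": 0},
    {"dp": [0,0,-0.005],"yaw": 0,"grip": 0},
    {"dp": [0,0,0],"yaw": 0,"grip": 0},
    {"dp": [0,0,0],"yaw": 0,"grip": 0},
  ],
)

```text
clock: 11.78
position: [0.5289, -0.2254, 0.0918]
ee_rot: [-0.0, 0.96, -0.28, -0.0]
contact_force: [-1.7, 1.2, -2.1]
width: 0.0355
gripper_force: 72.5
```

Request:
step_arm(
  increments=[
    {"dp": [0,0,-0.008],"yaw": 0,"grip": 0},
    {"dp": [0,0,0],"yaw": 0,"grip": 0},
    {"dp": [0,0,0],"yaw": 0,"grip": 0},
  ],
)

```text
clock: 12.15
position: [0.5289, -0.2254, 0.0917]
ee_rot: [0.0, 0.96, -0.28, -0.0]
contact_force: [-4.8, 3.3, 7.9]
width: 0.035
gripper_force: 73.7
```

Seated on the floor at z 0.0917, as predicted. Next I'll release it and retreat.

Request:
step_arm(
  increments=[
    {"dp": [0,0,0.006],"yaw": 0,"grip": 0},
    {"dp": [0,0,0],"yaw": 0,"grip": 0.8},
    {"dp": [0,0,0],"yaw": 0,"grip": 0.8},
    {"dp": [0,0,0],"yaw": 0,"grip": 0.8},
    {"dp": [0,0,0],"yaw": 0,"grip": 0.8},
  ],
)

```text
clock: 12.78
position: [0.5295, -0.2258, 0.0913]
ee_rot: [0.0, 0.96, -0.28, 0.0]
contact_force: [0.1, 0.6, -0.0]
width: 0.0684
gripper_force: 0.0
```

Request:
step_arm(
  increments=[
    {"dp": [0,0,0.05],"yaw": 0,"grip": 0.8},
    {"dp": [0,0,0.2],"yaw": 0,"grip": 0.8},
    {"dp": [0,0,0.25],"yaw": 0,"grip": 0.8},
    {"dp": [0,0,0.25],"yaw": 0,"grip": 0.8},
    {"dp": [-0.25,0,0],"yaw": 0,"grip": 0.8},
  ],
)

```text
clock: 13.4
position: [0.4839, -0.228, 0.2468]
ee_rot: [0.002, 0.96, -0.279, 0.007]
contact_force: [-0.1, -0.8, -0.2]
width: 0.0683
gripper_force: 0.0
```

Request:
step_arm(
  increments=[
    {"dp": [-0.25,0,0],"yaw": 0,"grip": 0.8},
    {"dp": [0,0,0],"yaw": 0,"grip": 0.8},
  ],
)

```text
clock: 13.65
position: [0.4262, -0.2248, 0.2422]
ee_rot: [0.0, 0.96, -0.281, -0.0]
contact_force: [-0.2, -0.0, 0.5]
width: 0.0684
gripper_force: 0.0
```

```bash
python3 - <<'E'
from h import *
s=manip.get_state(); print(s['clock'],s['position'],s['contact_force'],s['width'])
t=cams.get_image('top'); sd=cams.get_image('side'); np.save('t5.npy',t)
a=cv2.resize(t[150:260,300:410],(390,390),interpolation=cv2.INTER_CUBIC); b=cv2.resize(sd[140:230,270:360],(390,390),interpolation=cv2.INTER_CUBIC)
cv2.imwrite('pics/f.png',np.hstack([a,b]))
c=cams.get_calibration('top'); hsv=cv2.cvtColor(t,cv2.COLOR_BGR2HSV)
b=cv2.inRange(hsv,(10,60,150),(22,170,255)); k=np.zeros_like(b); k[185:225,332:375]=b[185:225,332:375]
n,l,s,ce=cv2.connectedComponentsWithStats(k); i=1+s[1:,4].argmax()
q=np.array([onplane(c,u,v,.104)[:2] for v,u in np.argwhere(l==i)],np.float32)*1000; print(cv2.minAreaRect(q))
E
```

```text
13.65 [ 0.42615063 -0.22481023  0.24219898] [-0.15288218 -0.02169526  0.47819456] 0.06843833513720068
((529.462158203125, -226.42080688476562), (34.029808044433594, 61.87122344970703), 57.205806732177734)
```

View pics/f.png

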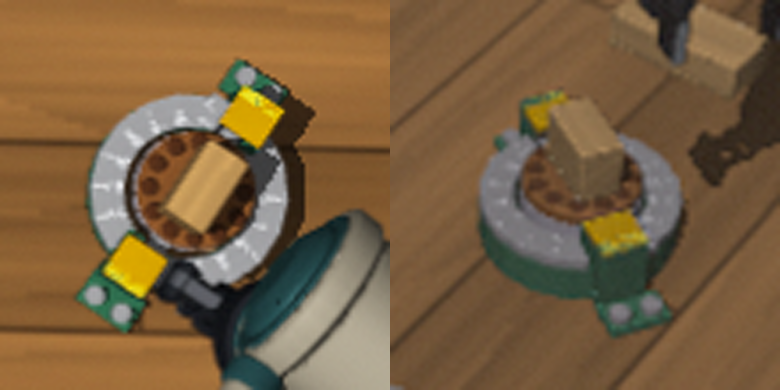

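The final view shows the disc seated level and the block in line with both hooks (angle -32.8°, top size consistent with z 0.104). The gripper is clear.

```bash
python3 -c "
from rig import ticket
print(ticket.sign_off())"
```

```text
the job is handed in; nothing more can be done
None
```

The rosette hangs in the mount, twisted clockwise and seated on the notch floors under both hooks; I let go and handed the job in at about 14 s.

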